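Pull out the telescopic toy dish brush and hold it out to dry

TASK

The toy washing-up brush lies in its wooden cradle with its telescopic handle shut and locked, and the tubes need airing after washing. Press the round release button fully down, then take the wooden grip and pull the handle out past its first stop to the second, final stop, and finish while still holding it fully out: it springs back if let go. Leave the dish rack, plate, saucepan and bottle where they are.

Things in the scene. Friction and masses are not known exactly. Their poses are not given: they have to be found in the camera images.
- brush: Toy washing-up brush fixed in a wooden cradle (board 14 mm thick, x -60 to 130, 80 wide). Origin on the table under the tube. The tube lies level along x, 55 mm up: brush head at the +x end (to x = 188 mm), the handle pulls out along -x. White collar housing 40 x 36 x 36 mm (x -55 to -15, top 73 mm up) carries the button. The grip is in the open beyond the board
- button_top (a point): Centre of the top face of the grey round release button, 24 mm diameter, standing 12 mm proud of the collar housing (top face 85 mm above the table when up); press straight down
- release (a joint): Travel of the release button (m): 0 up, 0.008 fully down. Spring: 1 N at first, 4.2 N fully down. Past about 0.006 it unlatches the handle, which springs out about 20 mm by itself; the button may then be let go and does not lock the handle again while it is out
- grip (a point): Centre of the wooden grip at the handle's end, 55 mm above the table: a block 45 mm long (along the tube), 22 wide, 28 tall, with a 34 x 34 x 8 mm end plate centred 26.5 mm beyond this point. At x = -102.5 mm of the brush frame when shut, -192.5 mm fully out. Axes as the brush's: pull along -x
- inner (a joint): Extension of the thin inner tube, which carries the grip, out of the middle tube (m): 0 shut and latched, about 0.020 sprung out after unlatching, 0.045 at its stop (the first stop); its spring pulls back with 1.5 N there
- middle (a joint): Extension of the middle tube out of the white outer tube (m): 0 shut, 0.045 at its stop. It follows only once the inner tube is at its stop; its spring pulls back with 2.5 N at the start and 5.2 N fully out. Both joints at 0.045 is the second, final stop, 90 mm in all
- rack: Bystander: loose wooden toy dish rack 150 x 102 mm, with two white toy plates stood in its slots, 110 mm tall; origin under its centre
- plate: Bystander: loose white plastic toy plate, 110 mm diameter, 12 mm high, flat on the table; origin under its centre
- saucepan: Bystander: loose steel toy saucepan, 88 mm diameter, 45 mm high, handle towards its +y reaching 125 mm from the centre; origin under the centre of the pan
- bottle: Bystander: loose green glass toy bottle with a white cap, 44 mm diameter, 115 mm tall; origin under its centre

How it is judged:
By the outcome, as a careful person would: the job done as asked, in the order asked, and still so for the second after the job is handed in, while the arm keeps its last pose, push and grip.
It also fails if it takes over 35 s, if anything falls off the work surface, if the arm or the gripper's body presses on something with over 40 N, if the wrist force passes 120 N, or if a joint passes its speed limit or range.

ROBOT

A 7-joint arm with a two-finger parallel gripper is mounted at the origin on the work surface. World frame = base frame: x ahead of the robot, y to its left, z up, the work surface at z = 0. Lengths are in m, angles in rad, forces in N, time in s.
With the tool pointing down it reaches from about 0.425 to 0.925 m from the base axis. Payload 6.8 kg.
Tool frame: the origin (TCP) lies midway between the tips of the shut fingers; the grasp point (between the pads) lies 19 mm behind it; z points along the fingers, y is the line along which they close (so a half turn about z gives the same grasp; the last joint's range is limited). The gripper opens to 85 mm and grips with 20 to 120 N. Pads are 22 mm wide; open, the fingers measure 114 mm over their backs; the gripper's body (76 mm by 85 mm) begins 54 mm behind the grasp point. The pads swing forward as they close: fully open they stand 13 mm farther back than shut.
Start: joints at [-0.108, 0.477, 0.022, 1.555, -0.011, 1.109, -0.083], TCP at [0.675, 0, 0.231] pointing down, gripper open.
Joint ranges: [-2.96, 2.96], [-0.34, 2.1], [-1.41, 1.46], [0.24, 2.44], [-1.37, 4.51], [0.17, 1.92], [-2.96, 2.96]. Speed limits (rad/s): [2.39, 2.39, 3.14, 3.14, 3.14, 3.14, 3.14].

INTERFACE

Orientations are given as a rotation vector (axis times angle).
In Python, from bench import get_obs, grab_frame, camera_params, r gives the robot as it stands.
- The arm moves only by the shell command python3 -m jog 'ROWS' [FORCE]. ROWS is JSON, a list of rows, each an object of numbers: "rx", "ry", "rz": the turn, a rotation vector about the world's x, y, z scaled (see below); "x", "y", "z": the shift along the world's x, y, z scaled (see below); "jaw": the opening, from -1 (shut) to 1 (fully open). In form: [{"rx": .., "ry": .., "rz": .., "x": .., "y": .., "z": .., "jaw": ..}, ...]. A call has 1 to 8 rows; each row shifts and turns the commanded pose from where the row before left it; what a row does not reach is not made up. The controller multiplies each number of a shift by 60 mm and each number of a turn by 10 degrees. A row lasts 1/8 s, in which the tool goes at most 62.5 mm and 10.7 degrees, less where a joint would pass 70% of its speed; a pose out of reach is approached as far as the arm can. A call with a number of a shift or a turn outside -1 to 1 is refused whole. A call with a gripper value outside its range is refused whole. The fingers move at their own pace and stop on an object; FORCE is the grip in N (left out, the last holds). Time passes only in rows, so rows that do not move let the fingers close. It gives the time, the measured TCP pose, the force, the opening and the grip force at its end, in the units of the state.
- get_obs(): the state, without advancing time (a new reading comes with each control period).
- grab_frame(name): name is "scene" or "side" or "wrist"; returns the picture (480x640x3 uint8, red, green, blue); there is no depth.
- camera_params(name): a dict with "fx", "fy", "cx", "cy" (pixels), "k1" (the pictures are not rectified: a ray, as slopes to the right and down, at radius r is drawn at 1 + k1 r^2 times it, then the intrinsics apply), "R" (3x3) and "t" (3): a world point X has camera coordinates R X + t. Camera axes: x right, y down, z forward; pixel columns grow to the right and rows downward; lengths in m; the calibration is good to about 2 mm. A picture is of the moment at which its call begins: read the wrist's pose just before it. camera_params takes no time and is no camera call; for the wrist camera it gives the pose at the moment of the call.
- r.hand_in(): hands the job in; it is judged then, once.
The state is a dict: "clock": time; "joints": joint angles; "qvel": joint speeds; "tau": joint torques, N m; "tcp_pos": TCP position; "orientation": TCP orientation; "contact_force": force on the tool from outside, world axes, zero at the start; "moment": the same for the moment, N m; "grip_width": finger opening in m; "gripper_force": force on a finger pad.
Only numpy, scipy, OpenCV 4.12 (cv2) and the standard library are available. Lean on these libraries where they do the work, as an engineer would, in place of code of your own. Each camera call takes 0.05 s, during which the arm holds its last target. There are 200 camera calls.

## Working session

There is one attempt and no reset: what is moved stays moved. The work goes in short steps, Python scripts to look and compute and a shell command to move; the robot and the scene stay as the last step left them, time stands still between calls to the robot, and variables do not carry over. Pictures are saved under pics/ and viewed, at most 10 in all, crops included, and the job is handed in when it is done.

```bash
mkdir -p pics
python3 - <<'E'
from bench import *
import cv2
for n in("scene","side"):
    cv2.imwrite(f"pics/{n}0.png",grab_frame(n)[:,:,::-1]); p=camera_params(n);print(n,{k:(v if not hasattr(v,'round') else v) for k,v in p.items()})
o=get_obs();print(o['clock'],o['tcp_pos'],o['orientation'],o['grip_width'])
E
```

```text
scene {'fx': 597.2079465473612, 'fy': 597.2079465473612, 'cx': 323.274006218783, 'cy': 235.60291181330604, 'k1': -0.11100581057897439, 'R': array([[-0.57123198,  0.82078041,  0.0036804 ],
       [ 0.70288668,  0.49148806, -0.51418849],
       [-0.42384471, -0.29113401, -0.85766931]]), 't': array([ 0.29043423, -0.43352741,  1.77824721])}
side {'fx': 520.8767981069917, 'fy': 520.8767981069917, 'cx': 320.0648616185303, 'cy': 240.495634778399, 'k1': -0.03000371972770755, 'R': array([[ 0.98457631, -0.17459046,  0.01129863],
       [-0.08581449, -0.53819736, -0.83843871],
       [ 0.1524643 ,  0.82453731, -0.54487876]]), 't': array([-0.59761275,  0.15874279,  1.3071756 ])}
0.1 [ 6.74452939e-01 -1.61886608e-05  2.30413862e-01] [-2.22064791e+00 -2.22064463e+00  2.00515447e-03] 0.08572617920704215
```

View pics/scene0.png

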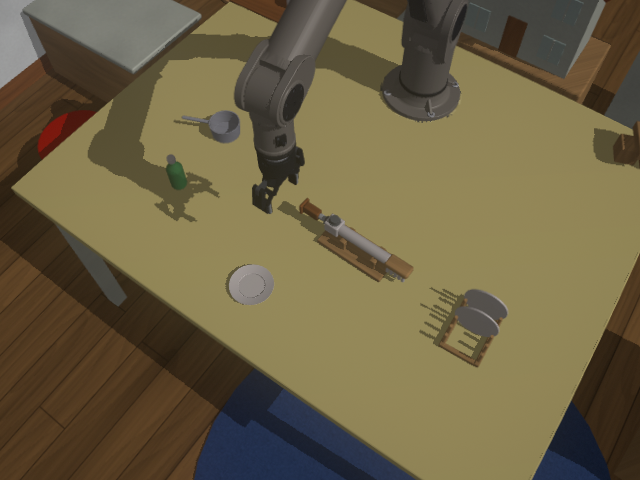

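View pics/side0.png

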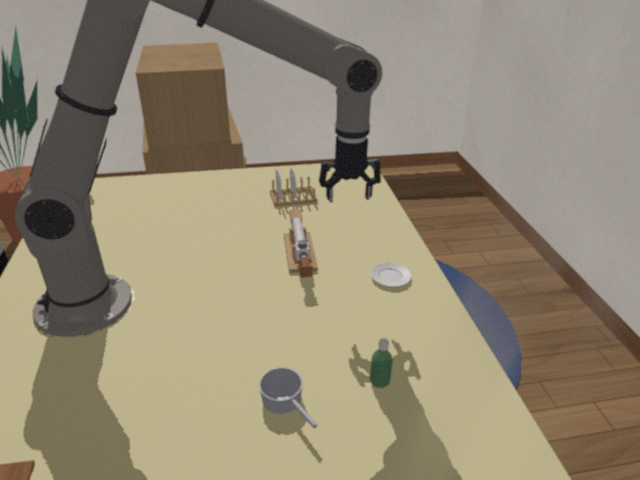

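The scene picture shows the brush: grip near (311,210), button near (334,218) and head near (400,268). In the side view, the button is near (302,243) and the grip near (306,267). I'll enlarge both for accurate pixels.

Run:
```python
import cv2,numpy as np
a=cv2.imread("pics/scene0.png")[190:290,290:420];b=cv2.imread("pics/side0.png")[200:290,270:335]
A=cv2.resize(a,None,fx=4,fy=4,interpolation=2);B=cv2.resize(b,None,fx=4,fy=4,interpolation=2)
o=np.zeros((400,780,3),np.uint8);o[:400,:520]=A;o[:360,520:]=B;cv2.imwrite("pics/c.png",o)
```

```text
(no output)
```

View pics/c.png

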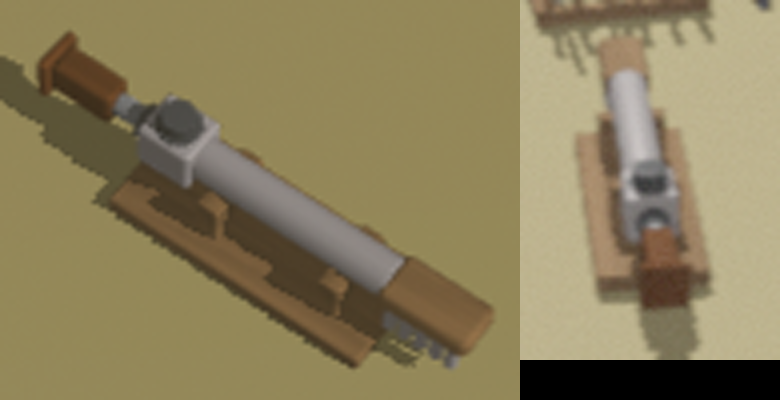

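In the crop, the button top is at scene (335.5,218.8) and side (302.7,243.2). The top of the grip's end plate is at scene about (304.5,203.3) and side about (306.2,267).

```bash
cat > h.py <<'E'
import numpy as np,cv2
from bench import *
def ray(n,uv,p=None):
    p=p or camera_params(n);K=np.array([[p['fx'],0,p['cx']],[0,p['fy'],p['cy']],[0,0,1.]])
    s=cv2.undistortPoints(np.array([[uv]],float),K,np.array([p['k1'],0,0,0.]))[0,0]
    R=np.array(p['R']);return -R.T@np.array(p['t']),R.T@np.r_[s,1]
def onz(n,uv,z,p=None):
    c,d=ray(n,uv,p);return c+d*(z-c[2])/d[2]
E
python3 - <<'E'
from h import *
for n,b,g in(("scene",(335.5,218.8),(304.5,203.3)),("side",(302.7,243.2),(306.2,267))):
    B=onz(n,b,.085);G=onz(n,g,.072);d=B-G;print(n,B,G,np.hypot(*d[:2]),np.degrees(np.arctan2(d[1],d[0])))
E
```

```text
scene [0.56755177 0.07674444 0.085     ] [ 0.56689227 -0.01638606  0.072     ] 0.09313282619657336 89.59426749103787
side [0.56908184 0.05833041 0.085     ] [ 0.56446983 -0.03269582  0.072     ] 0.09114299369437184 87.09948280085835
```

```bash
python3 -m jog '[{"x":-0.9,"y":0.3,"jaw":-1},{"x":-0.9,"y":0.3,"jaw":-1},{"jaw":-1},{"jaw":-1}]' 40
python3 - <<'E'
from h import *
p=camera_params("wrist");im=grab_frame("wrist");cv2.imwrite("pics/w1.png",im[:,:,::-1]);print(p)
o=get_obs();print(o['clock'],o['tcp_pos'])
for n in("scene","side"):
    q=camera_params(n);cv2.imwrite(f"pics/{n}1.png",grab_frame(n)[:,:,::-1])
    for X in ([0,0,0],o['tcp_pos']):
        c=q['R']@np.array(X)+q['t'];print(n,c[:2]/c[2]*q['fx']*(1+q['k1']*np.sum((c[:2]/c[2])**2))+[q['cx'],q['cy']])
E
```

```text
{'fx': 413.4486986824954, 'fy': 413.4486986824954, 'cx': 317.898576881232, 'cy': 243.39469925505645, 'k1': -0.07981585510664059, 'R': array([[ 9.99999412e-01, -6.57761969e-04, -8.62727855e-04],
       [-3.54634472e-04, -9.49739821e-01,  3.13040166e-01],
       [-1.02527292e-03, -3.13039676e-01, -9.49739496e-01]]), 't': array([-0.67367211, -0.04181233,  0.37958914])}
0.15 [ 6.74543009e-01 -2.93660234e-05  2.30549716e-01]
scene [419.88129818  91.39845858]
scene [279.92612402 199.6752424 ]
side [ 83.52986457 303.32599827]
side [348.09626533 203.02029013]validation failed for argument at $[0]...
```

View pics/w1.png

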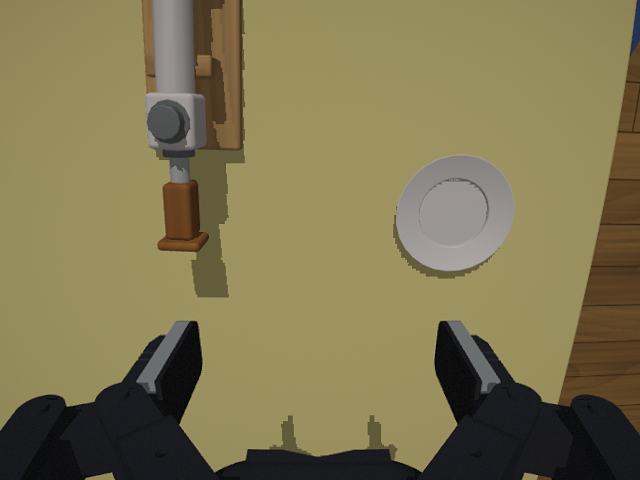

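The move was refused, probably because every key is required. The wrist view shows the button top at (167,121), the grip's top face centred near (181,205) and the end plate's top at (182,240).

```bash
python3 - <<'E'
from h import *
print(onz("wrist",(167,121),.085),onz("wrist",(182,240),.072),onz("wrist",(181,210),.069))
E
python3 -m jog '[{"rx":0,"ry":0,"rz":0,"x":-0.9,"y":0.2,"z":0,"jaw":-1},{"rx":0,"ry":0,"rz":0,"x":-0.9,"y":0.2,"z":0,"jaw":-1},{"rx":0,"ry":0,"rz":0,"x":0,"y":0,"z":0,"jaw":-1},{"rx":0,"ry":0,"rz":0,"x":0,"y":0,"z":0,"jaw":-1}]' 40
python3 - <<'E'
from h import *
print(camera_params("wrist")['t'])
im=grab_frame("wrist");cv2.imwrite("pics/w2.png",im[:,:,::-1])
E
```

```text
[0.57148007 0.07139907 0.085     ] [ 0.56915971 -0.01783412  0.072     ] [0.56979085 0.00521723 0.069     ]
clock: 0.75
tcp_pos: [0.5678, 0.0239, 0.2319]
orientation: [2.221, 2.221, 0.002]
contact_force: [0.5, -0.7, -0.5]
grip_width: 0.0124
gripper_force: 0.0
[-0.56776455 -0.01893736  0.38660962]
```

View pics/w2.png

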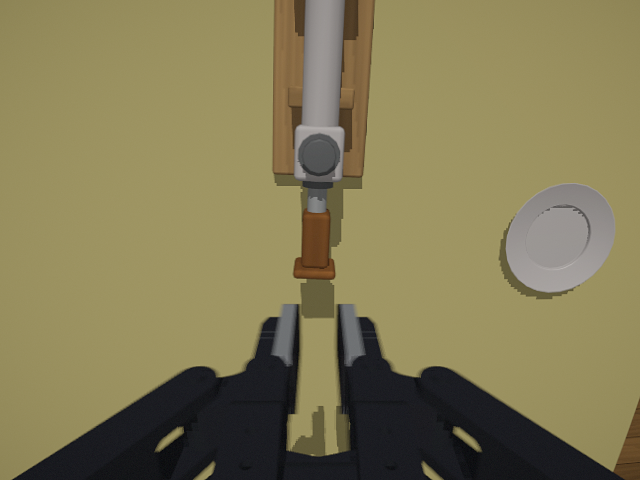

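The brush is nearly aligned with the tool now: button top at (319.5,154), end plate top at (314.5,266).

Run:
```python
from h import *
B=onz("wrist",(319.5,154),.085);G=onz("wrist",(314.5,266),.072);d=B-G
o=get_obs();print(B,G,np.hypot(*d[:2]),np.degrees(np.arctan2(d[1],d[0])),(B-o['tcp_pos'])/.06)
```

```text
[0.56929072 0.07207183 0.085     ] [ 0.56545256 -0.01586723  0.072     ] 0.08802277585551614 87.50086976076035 [ 0.01584338  0.80528738 -2.44691877]
```

```bash
python3 -m jog '[{"rx":0,"ry":0,"rz":0,"x":0.03,"y":0.8,"z":0,"jaw":-1},{"rx":0,"ry":0,"rz":0,"x":0,"y":0,"z":-0.7,"jaw":-1},{"rx":0,"ry":0,"rz":0,"x":0,"y":0,"z":-0.7,"jaw":-1},{"rx":0,"ry":0,"rz":0,"x":0,"y":0,"z":-0.7,"jaw":-1},{"rx":0,"ry":0,"rz":0,"x":0,"y":0,"z":0,"jaw":-1},{"rx":0,"ry":0,"rz":0,"x":0,"y":0,"z":0,"jaw":-1}]' 40
python3 - <<'E'
from h import *
im=grab_frame("wrist");cv2.imwrite("pics/w3.png",im[:,:,::-1])
E
```

```text
clock: 1.55
tcp_pos: [0.5706, 0.072, 0.1066]
orientation: [2.221, 2.22, 0.003]
contact_force: [0.8, 0.8, 0.1]
grip_width: 0.0002
gripper_force: 0.0
```

View pics/w3.png

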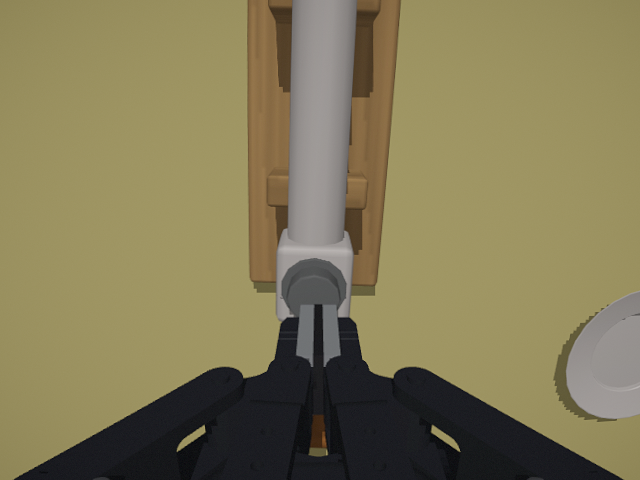

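The fingertips at (318,305) sit over the near part of the button, whose top is centred at about (314,290).

Run:
```python
from h import *
print(onz("wrist",(314,259),.085),onz("wrist",(282,289),.085),onz("wrist",(346,289),.085),get_obs()['tcp_pos'])
```

```text
[0.56864748 0.08955877 0.085     ] [0.55463948 0.07564805 0.085     ] [0.58254118 0.07556849 0.085     ] [0.5707806  0.07215812 0.10713139]
```

```bash
python3 -m jog '[{"rx":0,"ry":0,"rz":0,"x":-0.03,"y":0.06,"z":-0.2,"jaw":-1},{"rx":0,"ry":0,"rz":0,"x":0,"y":0,"z":-0.1,"jaw":-1},{"rx":0,"ry":0,"rz":0,"x":0,"y":0,"z":-0.08,"jaw":-1},{"rx":0,"ry":0,"rz":0,"x":0,"y":0,"z":-0.05,"jaw":-1},{"rx":0,"ry":0,"rz":0,"x":0,"y":0,"z":0,"jaw":-1}]'
```

```text
clock: 2.22
tcp_pos: [0.5669, 0.0759, 0.0795]
orientation: [-2.221, -2.221, 0.0]
contact_force: [-2.0, 1.6, 2.9]
grip_width: 0.0001
gripper_force: 1.5
```

```bash
python3 -m jog '[{"rx":0,"ry":0,"rz":0,"x":0,"y":0,"z":-0.03,"jaw":-1},{"rx":0,"ry":0,"rz":0,"x":0,"y":0,"z":-0.03,"jaw":-1},{"rx":0,"ry":0,"rz":0,"x":0,"y":0,"z":0,"jaw":-1}]'
```

```text
clock: 2.6
tcp_pos: [0.567, 0.0759, 0.0769]
orientation: [-2.221, -2.221, -0.0]
contact_force: [-6.2, 1.0, 12.3]
grip_width: -0.0002
gripper_force: 6.3
```

```bash
python3 -m jog '[{"rx":0,"ry":0,"rz":0,"x":0,"y":0,"z":0.4,"jaw":-1},{"rx":0,"ry":0,"rz":0,"x":0,"y":0,"z":0.9,"jaw":0},{"rx":0,"ry":0,"rz":-0.25,"x":-0.03,"y":-0.9,"z":0.2,"jaw":0.5},{"rx":0,"ry":0,"rz":0,"x":0,"y":-0.9,"z":0,"jaw":0.5},{"rx":0,"ry":0,"rz":0,"x":0,"y":0,"z":0,"jaw":0.5},{"rx":0,"ry":0,"rz":0,"x":0,"y":0,"z":0,"jaw":0.5}]'
python3 - <<'E'
from h import *
im=grab_frame("wrist");cv2.imwrite("pics/w4.png",im[:,:,::-1])
E
```

```text
clock: 3.35
tcp_pos: [0.5652, -0.0323, 0.1657]
orientation: [-2.27, -2.172, -0.0]
contact_force: [-1.0, 0.4, -0.1]
grip_width: 0.0639
gripper_force: 0.0
```

View pics/w4.png

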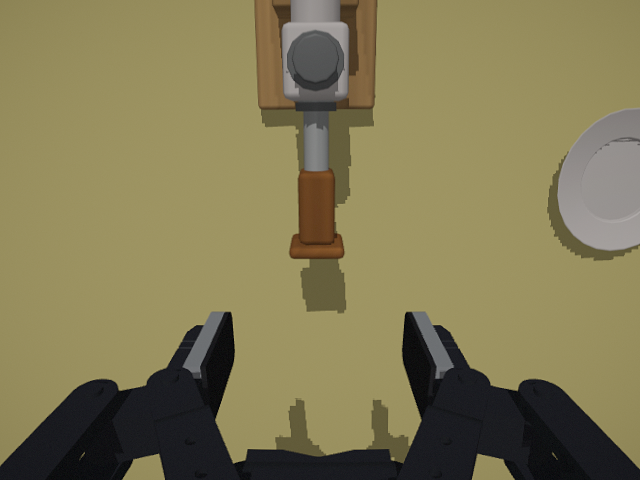

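The handle has sprung out. The grip's top face is centred at about (317,205), spanning rows 170 to 238.

Run:
```python
from h import *
for v in (170,205,238):print(onz("wrist",(317,v),.069))
print(onz("wrist",(316,60),.085))
```

```text
[0.56619075 0.01310537 0.069     ]
[ 0.56528567 -0.00754393  0.069     ]
[ 0.56438901 -0.02798797  0.069     ]
[0.56824023 0.07090428 0.085     ]
```

```bash
python3 -m jog '[{"rx":0,"ry":0,"rz":0,"x":0,"y":0.35,"z":-0.4,"jaw":0.5},{"rx":0,"ry":0,"rz":0,"x":0,"y":0,"z":-0.7,"jaw":0.5},{"rx":0,"ry":0,"rz":0,"x":0,"y":0,"z":-0.7,"jaw":0.5},{"rx":0,"ry":0,"rz":0,"x":0,"y":0,"z":-0.33,"jaw":0.5},{"rx":0,"ry":0,"rz":0,"x":0,"y":0,"z":0,"jaw":-1},{"rx":0,"ry":0,"rz":0,"x":0,"y":0,"z":0,"jaw":-1},{"rx":0,"ry":0,"rz":0,"x":0,"y":0,"z":0,"jaw":-1},{"rx":0,"ry":0,"rz":0,"x":0,"y":0,"z":0,"jaw":-1}]' 50
```

```text
clock: 4.4
tcp_pos: [0.5655, -0.0112, 0.039]
orientation: [2.269, 2.172, 0.001]
contact_force: [-2.4, 0.8, 3.0]
grip_width: 0.0215
gripper_force: 51.5
```

```bash
python3 -m jog '[{"rx":0,"ry":0,"rz":0,"x":-0.01,"y":-0.25,"z":0,"jaw":-1},{"rx":0,"ry":0,"rz":0,"x":-0.01,"y":-0.25,"z":0,"jaw":-1},{"rx":0,"ry":0,"rz":0,"x":-0.01,"y":-0.25,"z":0,"jaw":-1},{"rx":0,"ry":0,"rz":0,"x":-0.01,"y":-0.25,"z":0,"jaw":-1},{"rx":0,"ry":0,"rz":0,"x":0,"y":0,"z":0,"jaw":-1}]'
```

```text
clock: 5.03
tcp_pos: [0.5629, -0.0732, 0.0384]
orientation: [2.271, 2.17, 0.001]
contact_force: [-1.0, 4.4, 5.7]
grip_width: 0.0209
gripper_force: 51.9
```

```bash
python3 -m jog '[{"rx":0,"ry":0,"rz":0,"x":0,"y":-0.07,"z":0,"jaw":-1},{"rx":0,"ry":0,"rz":0,"x":0,"y":-0.07,"z":0,"jaw":-1},{"rx":0,"ry":0,"rz":0,"x":0,"y":0,"z":0,"jaw":-1}]'; python3 -m jog '[{"rx":0,"ry":0,"rz":0,"x":0,"y":-0.04,"z":0,"jaw":-1},{"rx":0,"ry":0,"rz":0,"x":0,"y":0,"z":0,"jaw":-1}]'
```

```text
clock: 5.4
tcp_pos: [0.5628, -0.0801, 0.0383]
orientation: [-2.269, -2.172, -0.001]
contact_force: [-2.7, 4.4, 5.7]
grip_width: 0.0216
gripper_force: 51.9
clock: 5.65
tcp_pos: [0.5628, -0.0822, 0.0383]
orientation: [-2.269, -2.172, -0.001]
contact_force: [-1.4, 5.1, 5.7]
grip_width: 0.021
gripper_force: 51.9
```

```bash
python3 -m jog '[{"rx":0,"ry":0,"rz":0,"x":0,"y":-0.04,"z":0,"jaw":-1},{"rx":0,"ry":0,"rz":0,"x":0,"y":0,"z":0,"jaw":-1}]'; python3 -m jog '[{"rx":0,"ry":0,"rz":0,"x":0,"y":-0.04,"z":0,"jaw":-1},{"rx":0,"ry":0,"rz":0,"x":0,"y":0,"z":0,"jaw":-1}]'
```

```text
clock: 5.9
tcp_pos: [0.5627, -0.0845, 0.0383]
orientation: [-2.269, -2.172, -0.001]
contact_force: [-2.6, 4.6, 6.9]
grip_width: 0.0213
gripper_force: 51.9
clock: 6.15
tcp_pos: [0.5628, -0.0854, 0.0382]
orientation: [-2.267, -2.172, -0.003]
contact_force: [-2.6, 8.1, 5.6]
grip_width: 0.0213
gripper_force: 51.9
```

```bash
python3 -m jog '[{"rx":0,"ry":0,"rz":0,"x":0,"y":-0.04,"z":0,"jaw":-1},{"rx":0,"ry":0,"rz":0,"x":0,"y":0,"z":0,"jaw":-1},{"rx":0,"ry":0,"rz":0,"x":0,"y":0,"z":0,"jaw":-1}]'
python3 - <<'E'
from h import *
a=grab_frame("wrist");b=grab_frame("scene")[150:300,230:430];b=cv2.resize(b,(400,300),interpolation=2)
o=np.zeros((300,800,3),np.uint8);o[:,:400]=cv2.resize(a,(400,300));o[:,400:]=b
cv2.imwrite("pics/w5.png",o[:,:,::-1])
E
```

```text
clock: 6.52
tcp_pos: [0.5629, -0.0855, 0.0381]
orientation: [-2.264, -2.173, -0.005]
contact_force: [-1.8, 13.8, 6.1]
grip_width: 0.0214
gripper_force: 51.8
```

View pics/w5.png

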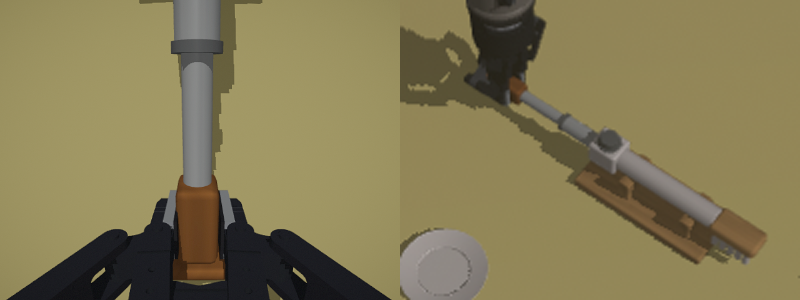

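The force rose to 13.8 N with no further movement, so the handle is at its hard stop. The picture shows both tube stages out, with the grip at (197,225) held between the pads.

Run:
```python
from bench import *
print(r.hand_in())
```

```text
the job is handed in; nothing more can be done
None
```

I pressed the release button fully down, then pulled the handle out to its second, final stop and handed the job in still holding it there (about 14 N of pull, no further movement), at about 6.6 s on the robot's clock and without touching the rack, plate, saucepan or bottle.

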